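# Pack the rolling tube into the pop-lid compartment

### The arm

A 6-joint arm with a two-finger parallel gripper is mounted at the origin on the work surface. World frame = base frame: x ahead of the robot, y to its left, z up, the work surface at z = 0. Lengths are in mm, angles in degrees, forces in N, time in s.
With the tool pointing down it reaches from about 350 to 850 mm from the base axis. Payload 8.1 kg.
Tool frame: the origin (TCP) lies between the finger pads; the fingertips stand 22 mm ahead of it and the grasp point (between the pads) lies 3 mm ahead of it; z points along the fingers, y is the direction in which the jaws open and shut (so a half turn about z gives the same grasp; the last joint's range is limited). The gripper opens to 85 mm and grips with 20 to 120 N. Pads are 22 mm wide; open, the fingers measure 114 mm over their backs; the gripper's body (76 mm by 85 mm) begins 54 mm behind the grasp point. The pads swing forward as they close: fully open they stand 13 mm farther back than shut.
Start: joints at [66.841, 7.471, 85.268, -0, 87.261, -4.893], TCP at [188.035, 569.779, 253.292] pointing down, gripper open.
Joint ranges: [-169.43, 169.43], [-51.17, 129.36], [1.28, 143.12], [-76.62, 256.62], [0, 156.53], [-152.29, 152.29]. Speed limits (degrees/s): [136.94, 136.94, 159.86, 180, 180, 180].

### API

Orientations are given as [roll, pitch, yaw] about the fixed x, y, z axes, in that order (R = Rz(yaw) Ry(pitch) Rx(roll)).
In Python, from bench import r gives the robot as it stands.
- The arm moves only by the tool drive_tool, never from a script. Its argument "moves" is a list of rows, each a list of 2 entries, a list of its own where there are three numbers: the shift along the world's x, y, z in mm, then the turn about the world's z in degrees. A call has exactly 8 rows; each row is the pose to reach, as a shift and turn from the pose commanded when the call began; what a row does not reach only later rows make up. A row lasts 1/12 s, in which the tool goes at most 41.7 mm and 7.16 degrees, less where a joint would pass 70% of its speed; a pose out of reach is approached as far as the arm can. A call with a gripper value outside its range is refused whole. "fingers" is the finger opening in mm, from 0 to 85.4, set as the call begins (left out, the last holds). The fingers move at their own pace and stop on an object; "squeeze" is the grip in N (left out, the last holds). Time passes only in rows, so rows that repeat a pose let the fingers close, or fill a call up. It gives the time, the measured TCP pose, the force and the opening at its end, in the units of the state.
- r.sense(): the state, without advancing time (a new reading comes with each control period).
- r.snapshot(name): name is "scene" or "top"; returns a dict with "pixels" (420x560x3 uint8, red, green, blue), "camera_matrix" (3x3 intrinsics, pixels), "k1" (the pictures are not rectified: a ray, as slopes to the right and down, at radius r is drawn at 1 + k1 r^2 times it, then the intrinsics apply), "xyz" and "orientation" of the camera in the world. Camera axes: x right, y down, z forward; pixel columns grow to the right and rows downward; lengths in mm; the calibration is good to about 2 mm. A picture is of the moment at which its call begins. There is no depth.
- r.hand_in(): hands the job in, once; it reports no verdict.
The state is a dict: "time": time; "joint_pos": joint angles; "qd": joint speeds; "joint_efforts": joint torques, N m; "tool_pos": TCP position; "tcp_rot": TCP orientation; "ft_force": force on the tool from outside, world axes, zero at the start; "wrist_torque": the same for the moment, N m; "finger_gap": finger opening in mm.
Only numpy, scipy, OpenCV 4.12 (cv2) and the standard library are available. Lean on these libraries where they do the work, as an engineer would, in place of code of your own. Each camera call takes 0.05 s, during which the arm holds its last target.

### The job

First press the thumb latch of the small maple compartment so that its lid springs up. Then lay the standing rolling tube down on its side on the open shelf, gently and without letting it topple, let go of it, and take it afresh from above to lay it flat inside the compartment. Last, swing the lid down and press until it snaps shut over the tube, and leave the other toys where they are.

Things in the scene. Friction and masses are not known exactly. Their poses are not given: they have to be found in the camera images.
- compartment: Maple box fixed to the shelf, outside 136 (x) by 176 (y) by 60 mm high, walls 8 mm, floor 10 mm thick, inside 120 by 160 by 50 mm deep. Origin: centre of its underside, on the shelf; x points from the latch side (front) to the hinge side (back), y along its length, z up. It may stand left or right of the tube and is turned up to 0.3 rad
- lid (a joint): Angle of the sprung lid (rad): 0 shut, grows as it swings up about the hinge on the back (+x) rim, stops at 1.6. The lid is a 136 by 176 by 9 mm maple board (60 to 69 mm above the shelf when shut). Unlatched, its spring (net about 2 N at the front edge) throws it fully open in about half a second and keeps it there; a lid that is not latched springs up again
- lid_edge (a point): Middle of the lid's front edge, on its outer (upper) face; moves with the lid; z out of that face, x towards the hinge. To shut, push the lid round by its outer face, from behind, then press down near this point with about 5 N (10 N is plenty) until the latch catches the small steel tongue at this edge
- lid_hinge (a point): Middle of the lid's hinge line, on the back rim of the box (68 mm behind the box centre, 60 mm up, at the lid's lower face); y lies along the hinge
- latch (a joint): Angle of the steel thumb latch (rad): 0 at rest, grows as its pad is pushed down, stops at 0.32; it springs back. The lid is let go at about 0.17 (pad pushed down 5.5 mm, about 4 N); 0.23 (7.5 mm, about 5 N) is sure
- latch_pad (a point): Centre of the top of the thumb pad of the latch, a steel plate 28 (x) by 34 (y) mm that juts out at the front of the box, its top 50 mm above the shelf at rest; the latch's upright hook stands between it and the lid, its near face 20 mm from this point, to 85 mm above the shelf
- tube: Clear acrylic rolling tube of square section, 44 by 44 by 130 mm, with 15 mm birch end blocks and a ball fixed inside; about 0.2 to 0.4 kg. It starts standing on end. Origin: centre of the end it stands on; z along its length, x and y square to its flat sides. On its side, its axis lies 22 mm above what it lies on
- tube_mid (a point): Centre of the tube, 65 mm from either end; axes as the tube's
- pop_board: Bystander: blue plastic bubble pop board lying flat, 108 by 200 mm, 22 mm high; origin at the centre of its underside
- tile: Bystander: white ceramic textured tile lying flat, 110 by 110 by 15 mm; origin at the centre of its underside
- egg: Bystander: birch rattle egg standing on its flat end, 58 mm wide, 71 mm tall; origin at the centre of its underside
- clicker: Bystander: steel clicker block 50 by 80 mm, 36 mm high with its round button; origin at the centre of its underside
Mind the look-alikes: they are no part of the job. Of the things like the tube, leave any that is red; of the rest the larger one is meant.

How it is judged:
By the outcome, as a careful person would: the job done as asked, in the order asked, and still so for the second after the job is handed in, with the robot touching nothing.
It also fails if it takes over 72 s, if anything falls off the work surface, if the arm or the gripper's body presses on something with over 40 N, if the wrist force passes 120 N, or if a joint passes its speed limit or range.

## Working session

There is one attempt and no reset: what is moved stays moved. The work goes in short steps, Python scripts to look and compute and a tool call to move; the robot and the scene stay as the last step left them, time stands still between calls to the robot, and variables do not carry over. Pictures are saved under pics/ and viewed, and the job is handed in when it is done.

Besides the shell and the picture viewer there is one more tool, called after "Emit:" as name(argument=value, ...), one argument or row to a line, values as JSON. drive_tool: Moves the arm, as the interface text tells. Its arguments: {"type":"object","properties":{"moves":{"type":"array","items":{"type":"array"}},"fingers":{"type":"number"},"squeeze":{"type":"number"}},"required":["moves"]}

```bash
mkdir -p pics; ls; cat > h.py <<'E'
import numpy as np, cv2
from scipy.spatial.transform import Rotation as R
from bench import r
def snap(n,f):
    s=r.snapshot(n); cv2.imwrite('pics/'+f,cv2.cvtColor(s['pixels'],cv2.COLOR_RGB2BGR)); 
    import pickle; pickle.dump(s,open('pics/'+f+'.pkl','wb')); return s
def load(f):
    import pickle; return pickle.load(open('pics/'+f+'.pkl','rb'))
def rot(s):
    o=np.array(s['orientation'],float)
    return o if o.shape==(3,3) else R.from_euler('xyz',o,degrees=True).as_matrix()
def ray(s,u,v):
    K=np.array(s['camera_matrix']); k=s['k1']
    p=cv2.undistortPoints(np.array([[[u,v]]],float),K,np.array([k,0,0,0.]))[0,0]
    return np.array(s['xyz'],float), rot(s)@np.array([p[0],p[1],1.])
def onz(s,u,v,z):
    c,d=ray(s,u,v); return c+d*(z-c[2])/d[2]
def proj(s,P):
    q=rot(s).T@(np.array(P,float)-np.array(s['xyz'])); x=q[0]/q[2];y=q[1]/q[2]
    f=1+s['k1']*(x*x+y*y); K=np.array(s['camera_matrix'])
    return np.array([K[0,0]*x*f+K[0,2],K[1,1]*y*f+K[1,2]])
E
python3 - <<'E'
from h import *
a=snap('scene','s0.png');b=snap('top','t0.png')
for s in(a,b):print({k:v for k,v in s.items() if k!='pixels'})
print(r.sense())
E
```

```text
pics
{'camera_matrix': array([[492.72725324,   0.        , 270.21860357],
       [  0.        , 492.72725324, 212.99909802],
       [  0.        ,   0.        ,   1.        ]]), 'k1': -0.03880379233144828, 'xyz': array([1732.10987932,  183.9270857 , 1174.02631539]), 'orientation': array([-134.50425573,   -0.46223685,  101.72584591])}
{'camera_matrix': array([[484.6756143,   0.       , 282.2590239],
       [  0.       , 484.6756143, 213.8330683],
       [  0.       ,   0.       ,   1.       ]]), 'k1': -0.09220142282026901, 'xyz': array([ 355.27635733,   -6.08219036, 1416.43693189]), 'orientation': array([-1.69154668e+02,  9.89048118e-02, -9.07616621e+01])}
{'time': 0.1, 'joint_pos': array([ 6.68429830e+01,  7.51104331e+00,  8.53237205e+01, -1.28072924e-03,
        8.72620714e+01, -4.89477714e+00]), 'qd': array([ 0.04429034, -0.14547276, -0.11341937, -0.01026661,  0.10174372,
        0.03617313]), 'joint_efforts': array([ 2.15638800e-03, -5.70939231e+01, -5.01950812e+01, -1.43592683e-05,
        7.89251615e-03, -2.23262134e-05]), 'tool_pos': array([187.83935648, 569.34853061, 252.34004668]), 'tcp_rot': array([-1.79903409e+02, -6.98806795e-03,  1.61737817e+02]), 'ft_force': array([ 0.57561225, -0.07343284, -0.19068408]), 'wrist_torque': array([ 0.00579126, -0.01599626, -0.03507534]), 'finger_gap': 85.49517395470521}
```

View pics/s0.png

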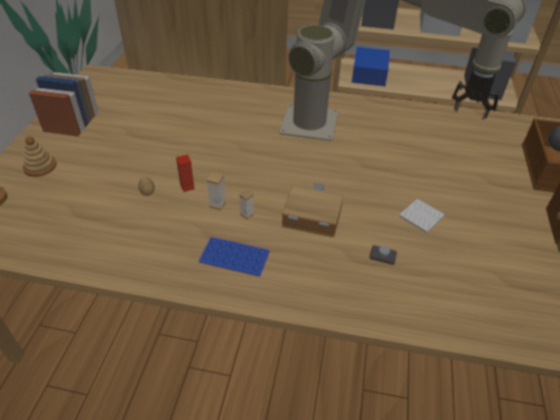

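View pics/t0.png

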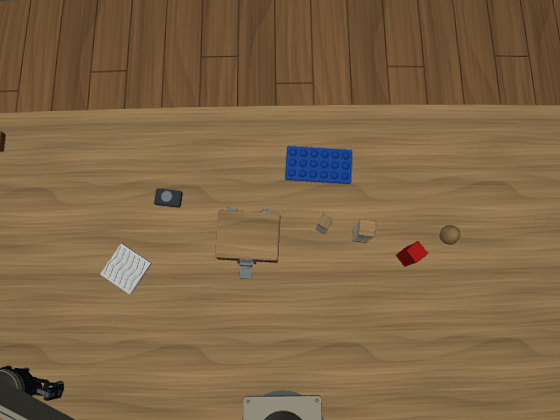

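The scene view shows three tube-like items: red at scene (185,173) / top (412,254); a larger clear one at scene (216,191) / top (365,231); a smaller clear one at scene (247,205) / top (324,223). The larger clear one fits, since it is not red and is the bigger of the other two. I'll confirm it in an enlarged crop.

```bash
python3 - <<'E'
from h import *
a=cv2.imread('pics/s0.png');b=cv2.imread('pics/t0.png')
A=cv2.resize(a[145:245,165:365],None,fx=4,fy=4,interpolation=cv2.INTER_CUBIC)
cv2.imwrite('pics/c0.png',A)
cv2.imwrite('pics/c1.png',cv2.resize(b[195:295,200:400],None,fx=4,fy=4,interpolation=cv2.INTER_CUBIC))
cv2.imwrite('pics/c2.png',cv2.resize(b[200:270,300:440],None,fx=5.5,fy=5.5,interpolation=cv2.INTER_CUBIC))
E
```

```text
(no output)
```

View pics/c0.png

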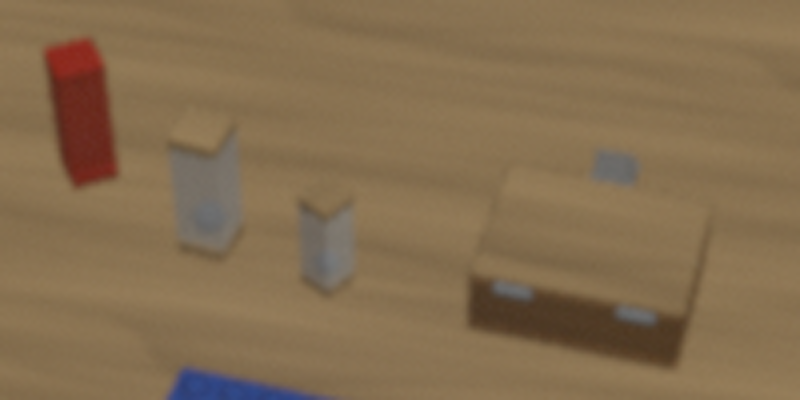

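View pics/c1.png

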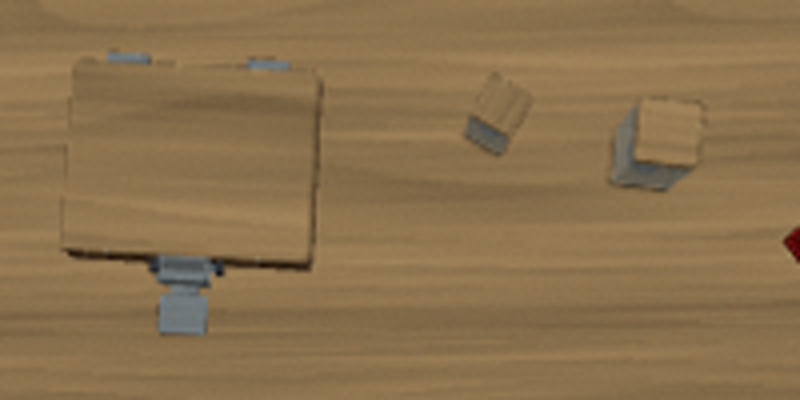

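View pics/c2.png

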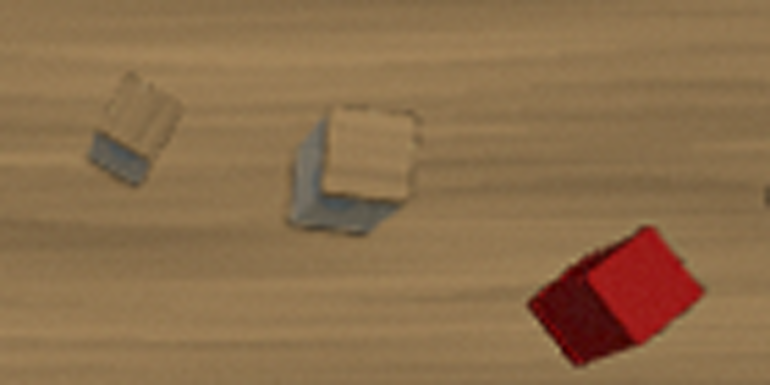

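```bash
python3 - <<'E'
from h import *
s=load('t0.png')
def C(pts,sc,ox,oy,z):
    P=np.array([onz(s,(x+.5)/sc-.5+ox,(y+.5)/sc-.5+oy,z) for x,y in pts])[:,:2]
    print(P.round(1).tolist(),'c',P.mean(0).round(1)); 
    for i in range(4):
        d=P[(i+1)%4]-P[i]; print('  len %.1f ang %.1f'%(np.hypot(*d),np.degrees(np.arctan2(d[1],d[0]))))
    return P
C([(328,106),(418,113),(409,200),(322,196)],5.5,300,200,130)
C([(75,62),(322,72),(312,264),(65,249)],4,200,195,69)
C([(161,293),(207,294),(205,334),(159,333)],4,200,195,50)
C([(130,72),(184,106),(147,158),(95,130)],5.5,300,200,95)
C([(648,226),(705,290),(640,345),(588,278)],5.5,300,200,130)
for n,u,v,z in [('egg',450,235,35),('clk',168,198,30),('tile',126,269,15),('pb',286,183,22),('pb',352,184,22)]:print(n,onz(s,u,v,z).round(0))
# scene triangulate tube top
q=load('s0.png')
for P in ([(168,148),(209,153),(236,122),(192,110)],):
  C2=np.array([onz(q,(x+.5)/4-.5+165,(y+.5)/4-.5+145,130) for x,y in P]);print(C2.round(1),C2.mean(0))
E
```

```text
[[585.1, -215.0], [580.9, -259.3], [537.9, -252.7], [540.5, -210.1]] c [ 561.1 -234.3]
  len 44.5 ang -95.3
  len 43.6 ang 171.4
  len 42.7 ang 86.5
  len 44.9 ang -6.2
[[626.6, 174.1], [617.0, -1.2], [481.1, 7.5], [493.7, 179.7]] c [554.6  90. ]
  len 175.5 ang -93.1
  len 136.2 ang 176.4
  len 172.7 ang 85.8
  len 133.1 ang -2.4
[[463.8, 114.2], [462.7, 81.8], [434.6, 83.3], [435.7, 115.6]] c [449.2  98.7]
  len 32.4 ang -91.9
  len 28.1 ang 177.0
  len 32.3 ang 88.1
  len 28.1 ang -2.8
[[610.2, -121.0], [592.3, -147.8], [566.1, -128.3], [580.7, -102.6]] c [ 587.3 -124.9]
  len 32.1 ang -123.7
  len 32.7 ang 143.4
  len 29.6 ang 60.4
  len 34.8 ang -32.1
[[523.2, -370.1], [491.2, -396.3], [465.0, -362.5], [498.1, -338.8]] c [ 494.4 -366.9]
  len 41.3 ang -140.6
  len 42.8 ang 127.8
  len 40.7 ang 35.6
  len 40.0 ang -51.3
egg [ 551. -494.   35.]
clk [673. 329.  30.]
tile [466. 450.  15.]
pb [715. -20.  22.]
pb [ 710. -216.   22.]
[[ 592.1 -253.9  130. ]
 [ 591.  -219.8  130. ]
 [ 549.1 -209.   130. ]
 [ 542.  -248.6  130. ]] [ 568.5894034  -232.80977111  130.        ]
```

The crop confirms it: the large clear tube is at top (365,231), standing at about (561,-234) with yaw -6°. Its top face measures 44 mm square, so it fits. The lid measures 136 x 175 mm and is centred at (555,90) with yaw -3°. The pad is at (449,99).

First step is to go above the latch.

Emit:
drive_tool(
  moves=[
    [[18,-33,0],2],
    [[36,-66,0],4],
    [[54,-100,0],6],
    [[72,-134,0],8],
    [[90,-168,0],10],
    [[108,-202,0],12],
    [[126,-235,0],14],
    [[144,-268,0],15.3],
  ],
  fingers=0,
)

```text
time: 0.77
tool_pos: [332.2, 300.0, 253.0]
tcp_rot: [-180.0, -0.0, 177.2]
ft_force: [0.4, 1.1, 0.9]
finger_gap: 0.2
```

Emit:
drive_tool(
  moves=[
    [[18,-34,-10],0],
    [[36,-68,-30],0],
    [[54,-101,-50],0],
    [[72,-135,-70],0],
    [[90,-168,-90],0],
    [[105,-196,-110],0],
    [[110,-203,-135],0],
    [[110,-203,-153],0],
  ],
)

```text
time: 1.43
tool_pos: [442.2, 96.0, 98.1]
tcp_rot: [-179.9, -0.1, 176.8]
ft_force: [-0.6, 0.2, 0.4]
finger_gap: -0.2
```

Emit:
drive_tool(
  moves=[
    [[0,0,-12],0],
    [[0,0,-22],0],
    [[0,0,-26],0],
    [[0,0,-29],0],
    [[0,0,-32],0],
    [[0,0,-34],0],
    [[0,0,-36],0],
    [[0,0,-36],0],
  ],
)

```text
time: 2.1
tool_pos: [442.3, 99.1, 64.5]
tcp_rot: [180.0, 0.0, 177.1]
ft_force: [-2.0, 1.0, 2.8]
finger_gap: 0.1
```

Emit:
drive_tool(
  moves=[
    [[0,0,-1],0],
    [[0,0,-2],0],
    [[0,0,-3],0],
    [[0,0,-4],0],
    [[0,0,-4.5],0],
    [[0,0,-5],0],
    [[0,0,-5],0],
    [[0,0,-5],0],
  ],
)

```text
time: 2.77
tool_pos: [442.1, 99.1, 60.8]
tcp_rot: [180.0, -0.0, 177.0]
ft_force: [-12.6, 1.0, 21.7]
finger_gap: -0.3
```

```bash
python3 - <<'E'
from h import *
a=snap('scene','s1.png');print(r.sense()['ft_force'])
i=cv2.cvtColor(a['pixels'],cv2.COLOR_RGB2BGR)
cv2.imwrite('pics/c3.png',cv2.resize(i[100:260,200:400],None,fx=3.7,fy=3.7))
E
```

```text
[-13.8187935    1.20824676  21.98838185]
```

View pics/c3.png

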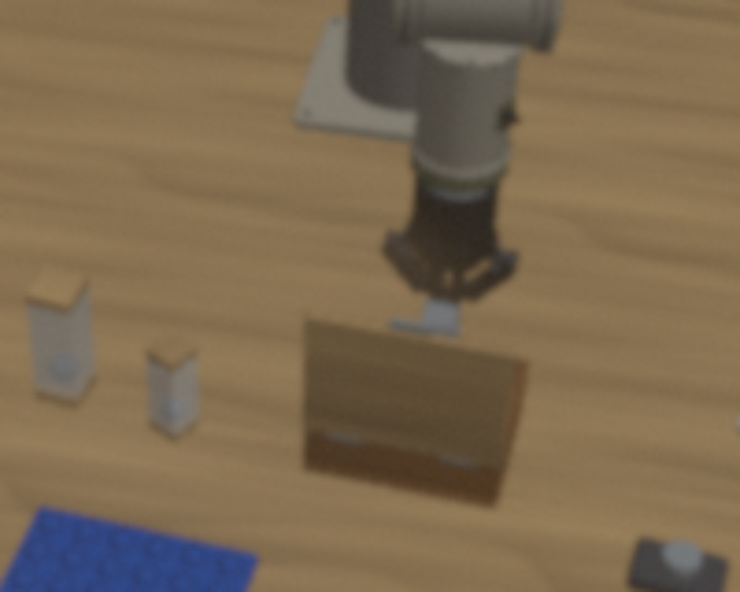

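The crop shows the lid standing upright at about (305-525, 320-500), so the latch released. I'll back up and check the tube base in the earlier picture.

Emit:
drive_tool(
  moves=[
    [[0,0,10],0],
    [[0,0,40],0],
    [[0,0,80],0],
    [[0,0,120],0],
    [[0,-25,145],0],
    [[5,-60,151],0],
    [[15,-95,151],0],
    [[25,-130,151],0],
  ],
  fingers=85,
)

```text
time: 3.48
tool_pos: [468.3, -32.9, 212.1]
tcp_rot: [-179.9, 0.3, 177.1]
ft_force: [0.1, 0.3, 1.2]
finger_gap: 84.9
```

```bash
python3 - <<'E'
from h import *
s=load('t0.png')
f=lambda x,y,z:onz(s,(x+.5)/5.5-.5+300,(y+.5)/5.5-.5+200,z)
a=f(290,222,0);b=f(368,237,0);print(a,b)
d=(b-a)[:2];L=np.hypot(*d);print(L,np.degrees(np.arctan2(*d[::-1])))
u=d/L; n=np.array([-u[1],u[0]]);print((a+b)[:2]/2+22*n,(a+b)[:2]/2-22*n)
for P in [(561,-234,130),(561,-234,0)]:print(proj(s,P))
E
```

```text
[ 545.35391082 -212.91867461    0.        ] [ 536.60829935 -254.60527479    0.        ]
42.59411173275878 -101.8484911955081
[ 562.51237236 -238.27911204] [ 519.44983782 -229.24483737]
[366.63657366 227.55323343]
[359.20813677 234.60257243]
```

Emit:
drive_tool(
  moves=[
    [[17,-36,0],0],
    [[34,-72,0],-1],
    [[51,-108,0],-2],
    [[67,-144,0],-3],
    [[82,-176,0],-4],
    [[91,-195,0],-4],
    [[95,-204,0],-4],
    [[95,-204,0],-4],
  ],
)

```text
time: 4.15
tool_pos: [562.3, -237.2, 209.9]
tcp_rot: [-180.0, 0.0, 172.9]
ft_force: [1.1, -0.2, 0.4]
finger_gap: 84.9
```

Emit:
drive_tool(
  moves=[
    [[0,0,-15],0],
    [[0,0,-35],0],
    [[0,0,-55],0],
    [[0,0,-75],0],
    [[0,0,-90],0],
    [[0,0,-100],0],
    [[0,0,-107],0],
    [[0,0,-107],0],
  ],
)

```text
time: 4.82
tool_pos: [561.2, -233.9, 101.9]
tcp_rot: [179.9, -0.1, 173.1]
ft_force: [0.3, 1.0, -0.4]
finger_gap: 84.9
```

Emit:
drive_tool(
  moves=[
    [[0,0,0],0],
    [[0,0,0],0],
    [[0,0,0],0],
    [[0,0,0],0],
    [[0,0,0],0],
    [[0,0,0],0],
    [[0,0,0],0],
    [[0,0,0],0],
  ],
  fingers=47,
  squeeze=20,
)

```text
time: 5.48
tool_pos: [562.0, -235.3, 103.3]
tcp_rot: [-180.0, 0.0, 173.0]
ft_force: [0.5, -0.0, -0.3]
finger_gap: 46.9
```

```bash
python3 - <<'E'
from h import *
a=snap('scene','s2.png');print(r.sense())
i=cv2.cvtColor(a['pixels'],cv2.COLOR_RGB2BGR)
cv2.imwrite('pics/c4.png',cv2.resize(i[120:260,140:340],None,fx=4,fy=4))
E
```

```text
{'time': 5.5333, 'joint_pos': array([-2.75313179e+01,  1.55485913e+01,  9.22263677e+01, -8.08715802e-04,
        7.22256788e+01, -1.10563779e+02]), 'qd': array([ 0.04709758, -0.02732134, -0.00834406,  0.04666866,  0.05985099,
       -0.00190361]), 'joint_efforts': array([-2.83279645e-03, -6.04693651e+01, -4.63449633e+01, -3.41663535e-04,
        2.09272357e-04,  2.08249544e-04]), 'tool_pos': array([ 562.02633558, -235.22975874,  103.29134353]), 'tcp_rot': array([-1.79999503e+02, -8.67697424e-04,  1.73032708e+02]), 'ft_force': array([ 0.91341038, -0.77390929, -0.07678027]), 'wrist_torque': array([-0.01660527,  0.02191781,  0.0028106 ]), 'finger_gap': 46.77905925326847}
```

View pics/c4.png

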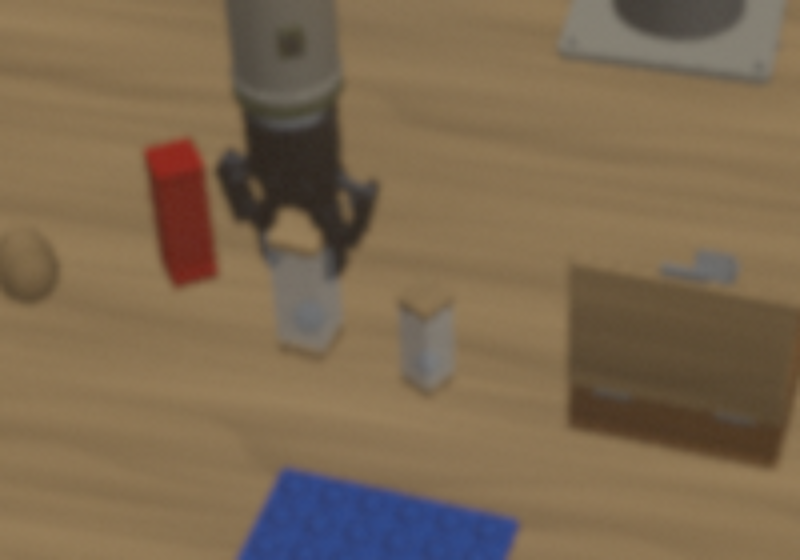

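The crop shows the tube upright between the fingers at about (308,300), clear of the red one and the small one. Now close gently.

Emit:
drive_tool(
  moves=[
    [[0,0,0],0],
    [[0,0,0],0],
    [[0,0,0],0],
    [[0,0,0],0],
    [[0,0,0],0],
    [[0,0,0],0],
    [[0,0,0],0],
    [[0,0,0],0],
  ],
  fingers=42,
  squeeze=20,
)

```text
time: 6.2
tool_pos: [562.1, -235.3, 103.3]
tcp_rot: [-180.0, 0.0, 173.0]
ft_force: [-0.3, -0.5, 0.2]
finger_gap: 43.9
```

Emit:
drive_tool(
  moves=[
    [[-4.9,0.6,0.5],0],
    [[-9.8,1.2,1.2],0],
    [[-14.7,1.8,1.7],0],
    [[-19.8,2.4,2.0],0],
    [[-24.8,3.0,2.0],0],
    [[-29.8,3.7,1.7],0],
    [[-34.7,4.3,1.2],0],
    [[-39.6,4.9,0.4],0],
  ],
)

```text
time: 6.87
tool_pos: [521.9, -230.2, 103.7]
tcp_rot: [180.0, 0.0, 173.0]
ft_force: [-0.0, -0.5, -3.1]
finger_gap: 43.9
```

```bash
python3 - <<'E'
from h import *
a=snap('scene','s3.png');print(r.sense()['ft_force'],r.sense()['wrist_torque'],r.sense()['tool_pos'])
i=cv2.cvtColor(a['pixels'],cv2.COLOR_RGB2BGR)
cv2.imwrite('pics/c5.png',cv2.resize(i[120:260,140:340],None,fx=4,fy=4))
E
```

```text
[ 1.52722499  0.01775963 -3.97132629] [ 0.12305953 -0.05616605 -0.04334403] [ 521.10965322 -230.12987927  103.36526282]
```

View pics/c5.png

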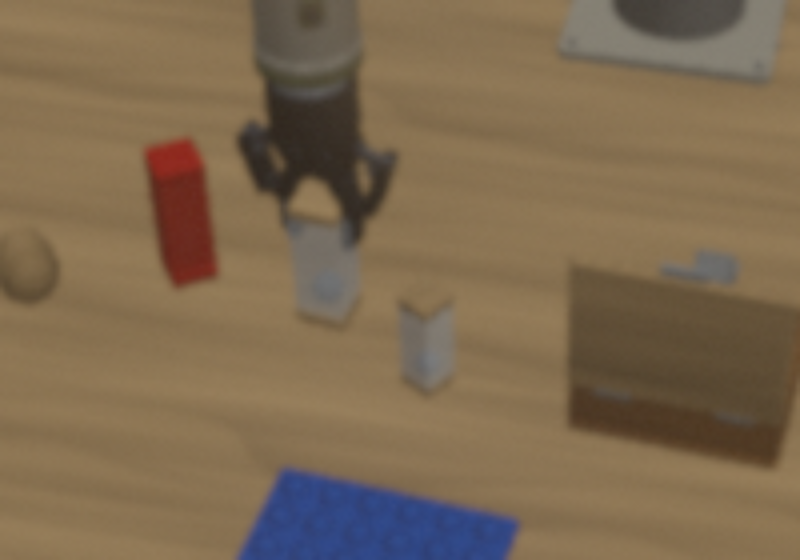

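The crop shows the tube still upright, with its base moved from (312,350) to (328,320). The grip carried it instead of letting it pivot, and Fz = -4 N is its whole weight. I'll set it down, take it higher for more lever, and press while tipping.

Emit:
drive_tool(
  moves=[
    [[0,0,-0.5],0],
    [[0,0,-1],0],
    [[0,0,-1],0],
    [[0,0,-1],0],
    [[0,0,-1],0],
    [[0,0,-1],0],
    [[0,0,-1],0],
    [[0,0,-1],0],
  ],
)

```text
time: 7.58
tool_pos: [522.9, -230.5, 103.3]
tcp_rot: [-180.0, 0.1, 173.0]
ft_force: [-3.2, 0.8, 5.3]
finger_gap: 44.0
```

Emit:
drive_tool(
  moves=[
    [[0,0,0],0],
    [[0,0,0],0],
    [[0,0,0],0],
    [[0,0,4],0],
    [[0,0,8],0],
    [[0,0,12],0],
    [[0,0,15],0],
    [[0,0,15],0],
  ],
  fingers=52,
)

```text
time: 8.25
tool_pos: [523.1, -230.7, 119.0]
tcp_rot: [-180.0, 0.1, 173.0]
ft_force: [0.1, -0.5, -0.3]
finger_gap: 52.0
```

Emit:
drive_tool(
  moves=[
    [[0,0,0],0],
    [[0,0,0],0],
    [[0,0,0],0],
    [[0,0,0],0],
    [[0,0,0],0],
    [[0,0,-0.5],0],
    [[0,0,-1],0],
    [[0,0,-1.5],0],
  ],
  fingers=43.5,
)

```text
time: 8.92
tool_pos: [523.3, -230.8, 118.3]
tcp_rot: [-180.0, 0.1, 173.0]
ft_force: [-4.4, 2.4, 17.7]
finger_gap: 43.8
```

Emit:
drive_tool(
  moves=[
    [[2.8,-0.3,0.3],0],
    [[5.6,-0.7,0.6],0],
    [[8.4,-1.0,0.8],0],
    [[11.2,-1.4,0.9],0],
    [[14.0,-1.7,1.0],0],
    [[16.8,-2.0,1.0],0],
    [[19.6,-2.4,1.0],0],
    [[22.5,-2.7,1.0],0],
  ],
)

```text
time: 9.58
tool_pos: [545.3, -233.4, 118.0]
tcp_rot: [-180.0, 0.0, 173.0]
ft_force: [-2.2, 0.3, 7.1]
finger_gap: 43.9
```

```bash
python3 - <<'E'
from h import *
a=snap('scene','s4.png');print(r.sense()['ft_force'],r.sense()['wrist_torque'],r.sense()['tool_pos'])
i=cv2.cvtColor(a['pixels'],cv2.COLOR_RGB2BGR)
b=snap('top','t4.png');j=cv2.cvtColor(b['pixels'],cv2.COLOR_RGB2BGR)
cv2.imwrite('pics/c6.png',np.hstack([cv2.resize(i[130:230,180:280],None,fx=4,fy=4),cv2.resize(j[190:290,310:410],None,fx=4,fy=4)]))
E
```

```text
[-1.32341324 -0.9020728   6.79897643] [-0.09510006  0.44108348 -0.03648002] [ 545.64834664 -233.43050161  117.98702629]
```

View pics/c6.png

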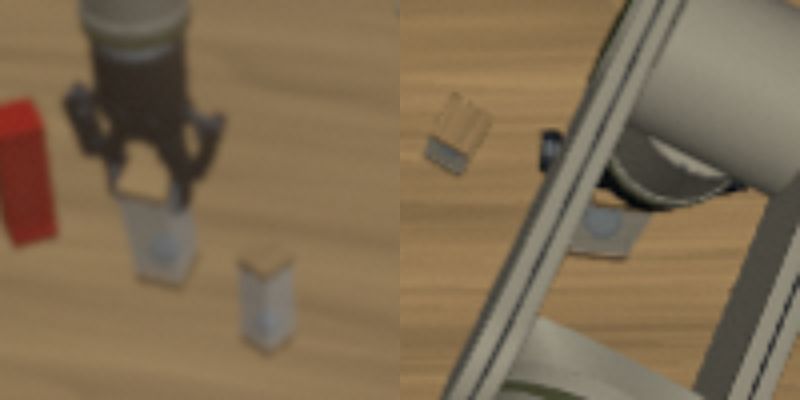

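The base stayed put at about scene (221,199) while the top moved 22 mm, so the tube is now pivoting on its edge, tilted about 11°. I'll continue along the arc.

Emit:
drive_tool(
  moves=[
    [[5.8,-0.7,-0.4],0],
    [[11.4,-1.4,-1.0],0],
    [[17.1,-2.1,-1.8],0],
    [[22.6,-2.8,-2.8],0],
    [[28.2,-3.5,-4.1],0],
    [[33.6,-4.1,-5.7],0],
    [[39.0,-4.8,-7.5],0],
    [[44.4,-5.5,-9.7],0],
  ],
)

```text
time: 10.35
tool_pos: [589.9, -238.7, 107.2]
tcp_rot: [-180.0, 0.0, 173.0]
ft_force: [-0.1, -1.5, 2.4]
finger_gap: 43.6
```

```bash
cat > look.py <<'E'
from h import *
import sys
n=sys.argv[1]
a=snap('scene','s%s.png'%n);q=r.sense();print(q['ft_force'].round(1),q['wrist_torque'].round(2),q['tool_pos'].round(1),q['finger_gap'])
i=cv2.cvtColor(a['pixels'],cv2.COLOR_RGB2BGR)
b=snap('top','t%s.png'%n);j=cv2.cvtColor(b['pixels'],cv2.COLOR_RGB2BGR)
cv2.imwrite('pics/v%s.png'%n,np.hstack([cv2.resize(i[130:230,180:280],None,fx=4,fy=4),cv2.resize(j[190:290,310:410],None,fx=4,fy=4)]))
E
python3 look.py 5
```

```text
[-0.3 -2.2  3.9] [-0.42  0.09  0.06] [ 590.5 -238.7  106.9] 43.76003916145288
```

View pics/v5.png

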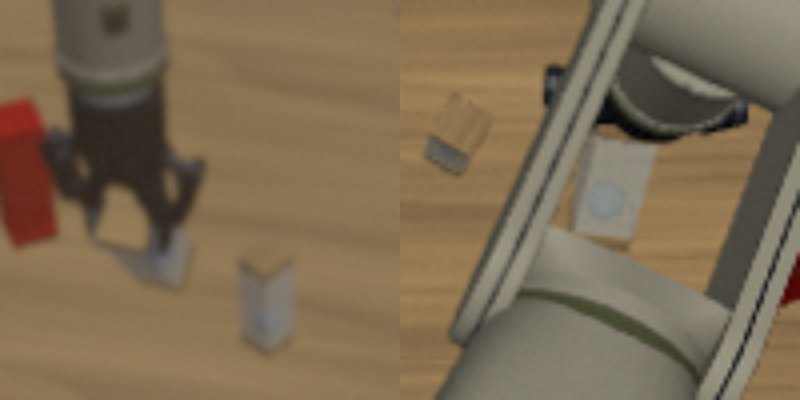

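The view shows the tube leaning about 35° in the fingers, with its base still at (180,275). Continuing.

Emit:
drive_tool(
  moves=[
    [[6.0,-0.7,-2.7],0],
    [[12.3,-1.5,-6.1],0],
    [[18.4,-2.3,-9.8],0],
    [[24.1,-3.0,-13.9],0],
    [[29.7,-3.6,-18.3],0],
    [[35.0,-4.3,-23.1],0],
    [[40.0,-4.9,-28.2],0],
    [[44.7,-5.5,-33.6],0],
  ],
)

```text
time: 11.12
tool_pos: [634.5, -244.0, 73.1]
tcp_rot: [180.0, -0.0, 173.0]
ft_force: [-0.0, -1.2, 1.9]
finger_gap: 43.9
```

```bash
python3 look.py 6
```

```text
[ 1.5 -1.1  1.5] [-0.23 -0.17  0.12] [ 634.6 -243.8   72. ] 43.9208175419438
```

View pics/v6.png

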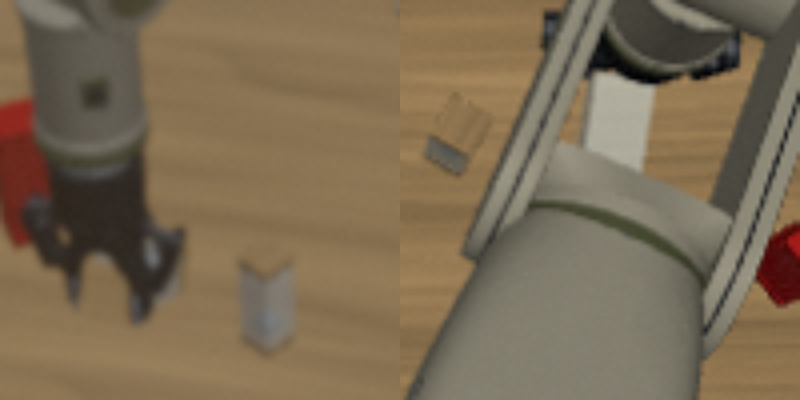

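Emit:
drive_tool(
  moves=[
    [[4.3,-0.5,-5.7],0],
    [[8.3,-1.0,-11.6],0],
    [[12.0,-1.4,-17.8],0],
    [[15.2,-1.8,-24.3],0],
    [[18.2,-2.2,-31.0],0],
    [[20.5,-2.5,-37.5],0],
    [[22.3,-2.7,-42.0],0],
    [[23.3,-2.8,-44.5],0],
  ],
)

```text
time: 11.88
tool_pos: [657.0, -246.6, 28.1]
tcp_rot: [180.0, -0.1, 173.0]
ft_force: [-0.7, 0.2, -0.6]
finger_gap: 43.8
```

```bash
python3 look.py 7
```

```text
[ 0.3 -0.8 -0.7] [-0.14 -0.05  0.03] [ 656.9 -246.5   27.9] 43.90899639712779
```

View pics/v7.png

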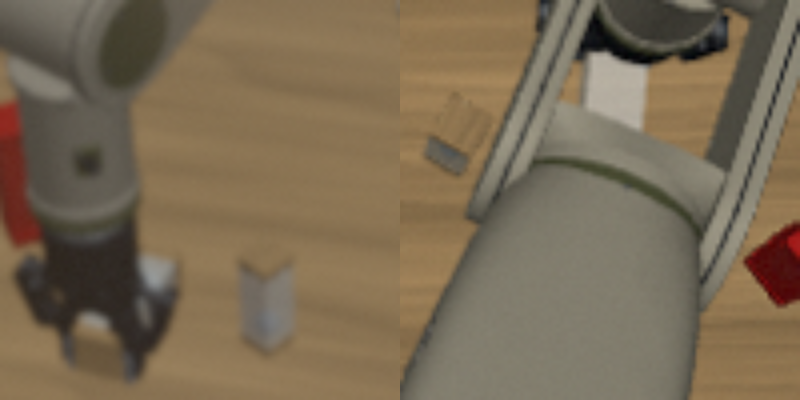

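The view shows the tube almost flat, with its end block facing the camera at (95,345). Now the last few millimetres, then press lightly.

Emit:
drive_tool(
  moves=[
    [[0.3,0,-0.5],0],
    [[0.5,0,-1.0],0],
    [[0.7,0,-1.5],0],
    [[0.8,-0.1,-2.0],0],
    [[0.9,-0.1,-2.5],0],
    [[1.0,-0.1,-3.0],0],
    [[1.0,-0.1,-3.0],0],
    [[1.0,-0.1,-3.0],0],
  ],
)

```text
time: 12.65
tool_pos: [658.3, -247.0, 26.5]
tcp_rot: [-180.0, 0.0, 173.0]
ft_force: [-1.7, -0.3, -0.5]
finger_gap: 43.8
```

Emit:
drive_tool(
  moves=[
    [[0,0,-0.5],0],
    [[0,0,-1.0],0],
    [[0,0,-1.5],0],
    [[0,0,-2.0],0],
    [[0,0,-2.0],0],
    [[0,0,-2.0],0],
    [[0,0,-2.0],0],
    [[0,0,-2.0],0],
  ],
)

```text
time: 13.32
tool_pos: [658.7, -247.0, 24.6]
tcp_rot: [-180.0, 0.0, 173.0]
ft_force: [2.3, -0.7, 0.0]
finger_gap: 43.9
```

Emit:
drive_tool(
  moves=[
    [[0,0,0],0],
    [[0,0,0],0],
    [[0,0,0],0],
    [[0,0,0],0],
    [[0,0,0],0],
    [[0,0,0],0],
    [[0,0,0],0],
    [[0,0,0],0],
  ],
  fingers=64,
)

```text
time: 13.98
tool_pos: [658.3, -246.9, 24.4]
tcp_rot: [-180.0, -0.0, 173.0]
ft_force: [-0.4, -0.1, -0.1]
finger_gap: 63.9
```

Emit:
drive_tool(
  moves=[
    [[0,0,5],0],
    [[0,0,15],0],
    [[0,0,30],0],
    [[0,0,55],0],
    [[0,0,80],0],
    [[0,0,105],0],
    [[-20,30,130],0],
    [[-40,65,140],0],
  ],
)

```text
time: 14.65
tool_pos: [621.2, -185.9, 169.7]
tcp_rot: [-179.9, 0.4, 172.9]
ft_force: [0.5, 1.0, 1.2]
finger_gap: 64.2
```

Emit:
drive_tool(
  moves=[
    [[-15,38,0],0],
    [[-30,76,0],0],
    [[-45,112,0],0],
    [[-60,145,0],0],
    [[-70,175,0],0],
    [[-75,190,0],0],
    [[-80,200,0],0],
    [[-80,200,0],0],
  ],
)

```text
time: 15.32
tool_pos: [539.2, 18.1, 165.5]
tcp_rot: [180.0, 0.1, 173.2]
ft_force: [0.6, 0.5, 0.2]
finger_gap: 63.5
```

```bash
python3 look.py 8
```

```text
[ 0.7  0.1 -0.1] [-0.   -0.02 -0.02] [539.7  16.8 165.3] 64.10321187297141
```

View pics/v8.png

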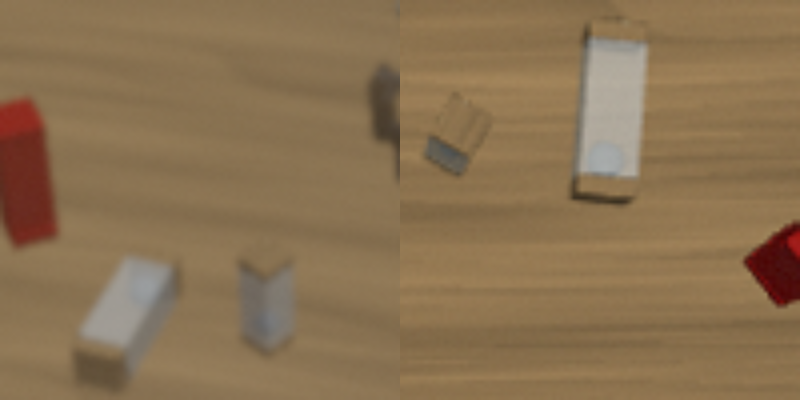

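View pics/t8.png

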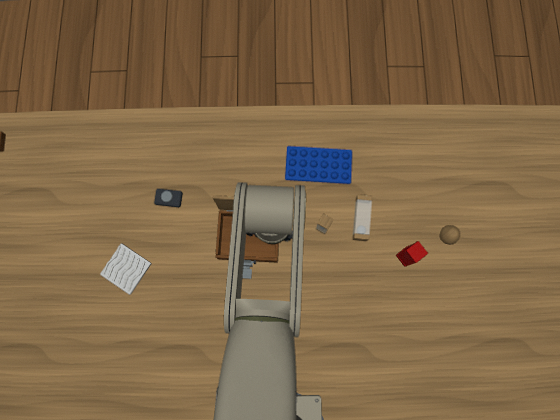

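The tube lies flat on the shelf (top view crop, corners about (188,20) to (238,194)). Now measure it.

```bash
python3 - <<'E'
from h import *
s=load('t8.png')
P=np.array([onz(s,(x+.5)/4-.5+310,(y+.5)/4-.5+190,44) for x,y in [(188,20),(247,23),(238,194),(178,192)]])[:,:2]
print(P.round(1),P.mean(0))
for i in range(4):
    d=P[(i+1)%4]-P[i]; print('  len %.1f ang %.1f'%(np.hypot(*d),np.degrees(np.arctan2(d[1],d[0]))))
E
```

```text
[[ 672.2 -224.4]
 [ 669.4 -267.5]
 [ 544.  -255. ]
 [ 546.1 -211.9]] [ 607.92716879 -239.73075426]
  len 43.2 ang -93.7
  len 126.0 ang 174.3
  len 43.1 ang 87.2
  len 126.7 ang -5.7
```

Emit:
drive_tool(
  moves=[
    [[11,-40,0],0],
    [[22,-80,0],0],
    [[33,-120,0],0],
    [[44,-160,0],0],
    [[54,-200,0],0],
    [[63,-232,0],0],
    [[70,-259,0],0],
    [[70,-259,0],-0.5],
  ],
  fingers=75,
)

```text
time: 16.08
tool_pos: [609.2, -250.3, 163.8]
tcp_rot: [-179.9, 0.1, 172.2]
ft_force: [1.0, -0.1, -0.1]
finger_gap: 75.2
```

Emit:
drive_tool(
  moves=[
    [[0,0,-20],0],
    [[0,0,-45],0],
    [[0,0,-70],0],
    [[0,0,-95],0],
    [[0,0,-115],0],
    [[0,0,-130],0],
    [[0,0,-137],0],
    [[0,0,-137],0],
  ],
)

```text
time: 16.75
tool_pos: [607.9, -242.6, 24.8]
tcp_rot: [179.9, -0.2, 172.5]
ft_force: [-0.2, 1.0, 0.5]
finger_gap: 75.0
```

Emit:
drive_tool(
  moves=[
    [[0,0,0],0],
    [[0,0,0],0],
    [[0,0,0],0],
    [[0,0,0],0],
    [[0,0,0],0],
    [[0,0,0],0],
    [[0,0,0],0],
    [[0,0,0],0],
  ],
  fingers=40,
  squeeze=40,
)

```text
time: 17.42
tool_pos: [610.7, -243.2, 29.1]
tcp_rot: [-179.9, 0.2, 172.5]
ft_force: [0.2, 0.7, 6.9]
finger_gap: 43.3
```

Emit:
drive_tool(
  moves=[
    [[0,0,0],0],
    [[0,0,5],0],
    [[0,0,15],0],
    [[0,0,30],0],
    [[0,0,50],0],
    [[0,0,75],0],
    [[0,0,100],0],
    [[0,0,115],0],
  ],
)

```text
time: 18.08
tool_pos: [610.4, -243.1, 146.7]
tcp_rot: [-179.9, 0.2, 172.5]
ft_force: [0.2, -0.8, -2.8]
finger_gap: 43.4
```

```bash
python3 look.py 9; python3 - <<'E'
import cv2,numpy as np
b=cv2.imread('pics/t9.png');a=cv2.imread('pics/s9.png')
cv2.imwrite('pics/c9.png',np.hstack([cv2.resize(b[190:290,205:305],None,fx=4,fy=4,interpolation=cv2.INTER_CUBIC),cv2.resize(a[130:270,160:300],(400,400))]))
E
```

```text
[ 2.6 -1.4 -0.5] [-0.07 -0.17  0.04] [ 611.9 -243.8  149.9] 43.422182061676914
```

View pics/c9.png

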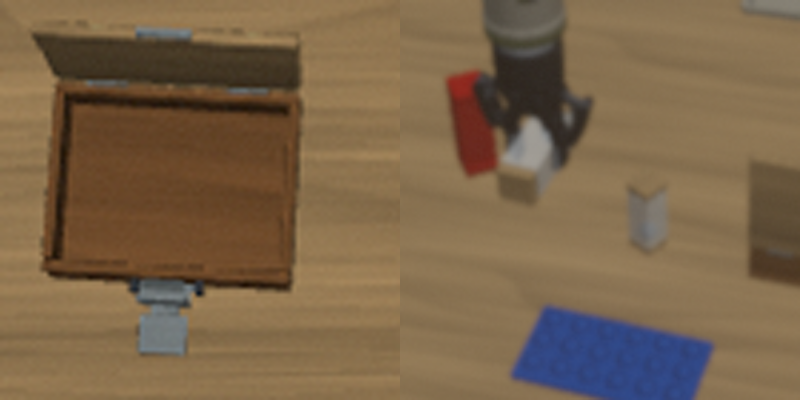

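The crop shows the tube held level above the shelf (left end block at (520,175)) and the open box with its rim at (57,82) to (291,285). I'll measure the box and let the arm settle.

Emit:
drive_tool(
  moves=[
    [[0,0,0],0],
    [[0,0,0],0],
    [[0,0,0],0],
    [[0,0,0],0],
    [[0,0,0],0],
    [[0,0,0],0],
    [[0,0,0],0],
    [[0,0,0],0],
  ],
)

```text
time: 18.85
tool_pos: [609.2, -242.5, 141.7]
tcp_rot: [180.0, -0.0, 172.5]
ft_force: [0.1, -0.2, -3.7]
finger_gap: 44.1
```

```bash
python3 - <<'E'
from h import *
s=load('t9.png')
def C(pts,z):
    P=np.array([onz(s,(x+.5)/4-.5+205,(y+.5)/4-.5+190,z) for x,y in pts])[:,:2]
    print(P.round(1).tolist(),P.mean(0).round(1))
    for i in range(4):
        d=P[(i+1)%4]-P[i]; print('  len %.1f ang %.1f'%(np.hypot(*d),np.degrees(np.arctan2(d[1],d[0]))))
C([(57,82),(300,92),(291,281),(44,266)],60)
# predicted rim/inner corners
for c,yaw in [((554.5,91.5),-3)]:
    R2=np.array([[np.cos(np.radians(yaw)),-np.sin(np.radians(yaw))],[np.sin(np.radians(yaw)),np.cos(np.radians(yaw))]])
    for hx,hy,z in [(68,88,60),(60,80,60),(60,80,10)]:
        print([((proj(s,[*(R2@np.array([a*hx,b*hy])+c),z])-[205,190]+.5)*4-.5).round(0).tolist() for a,b in [(1,1),(1,-1),(-1,-1),(-1,1)]])
cv2.imwrite('pics/d9.png',cv2.resize(cv2.cvtColor(s['pixels'],cv2.COLOR_RGB2BGR)[200:270,205:295],None,fx=8,fy=8,interpolation=cv2.INTER_CUBIC))
E
```

```text
[[628.4, 173.9], [618.8, 0.3], [484.0, 8.2], [496.7, 181.6]] [557.  91.]
  len 173.9 ang -93.2
  len 135.0 ang 176.6
  len 173.9 ang 85.8
  len 131.9 ang -3.4
[[54.0, 84.0], [300.0, 93.0], [293.0, 284.0], [42.0, 274.0]]
[[65.0, 95.0], [289.0, 104.0], [282.0, 272.0], [54.0, 263.0]]
[[73.0, 108.0], [289.0, 116.0], [283.0, 279.0], [63.0, 270.0]]
```

View pics/d9.png

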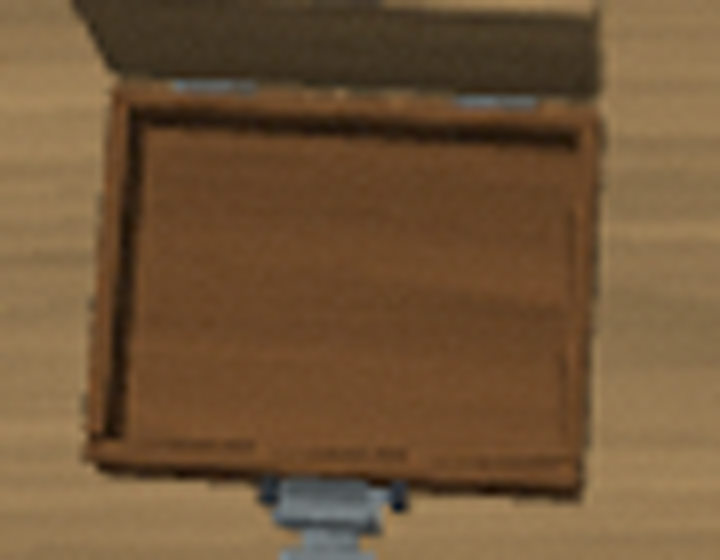

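The box rim measures 135 x 174 mm, centred at (556,91) with yaw -3.3°. Next: lift, turn the tube along the box, and carry it over.

Emit:
drive_tool(
  moves=[
    [[0,0,6],-5],
    [[-5,0,15],-12],
    [[-12,0,25],-19],
    [[-20,0,33],-26],
    [[-30,0,35],-33],
    [[-40,0,35],-40],
    [[-50,0,35],-47],
    [[-57,5,35],-54],
  ],
)

```text
time: 19.52
tool_pos: [551.5, -238.3, 177.2]
tcp_rot: [-180.0, 0.0, 118.1]
ft_force: [0.8, -0.4, -3.6]
finger_gap: 43.6
```

Emit:
drive_tool(
  moves=[
    [[0,25,0],-7],
    [[0,55,0],-14],
    [[0,90,0],-21],
    [[0,125,0],-28],
    [[0,160,0],-31.8],
    [[0,195,0],-31.8],
    [[0,230,0],-31.8],
    [[0,262,0],-31.8],
  ],
)

```text
time: 20.18
tool_pos: [552.1, 26.5, 177.3]
tcp_rot: [180.0, -0.0, 86.7]
ft_force: [0.2, 0.5, -4.1]
finger_gap: 43.7
```

Emit:
drive_tool(
  moves=[
    [[0,27,0],0],
    [[0,46,0],0],
    [[0,58,0],0],
    [[0,64,0],0],
    [[0,65.3,0],0],
    [[0,65.3,0],0],
    [[0,65.3,0],0],
    [[0,65.3,0],0],
  ],
)

```text
time: 20.85
tool_pos: [552.4, 88.6, 176.9]
tcp_rot: [-180.0, 0.0, 86.7]
ft_force: [0.8, 0.5, -3.4]
finger_gap: 43.5
```

```bash
python3 look.py 10; python3 - <<'E'
import cv2,numpy as np
b=cv2.imread('pics/t10.png');a=cv2.imread('pics/s10.png')
cv2.imwrite('pics/c10.png',np.hstack([cv2.resize(b[190:290,205:305],None,fx=4,fy=4,interpolation=cv2.INTER_CUBIC),cv2.resize(a[130:270,230:370],(400,400))]))
E
```

```text
[-0.7  0.3 -3.7] [ 0.03 -0.08 -0.04] [552.4  88.6 176.8] 43.328282530937315
```

View pics/c10.png

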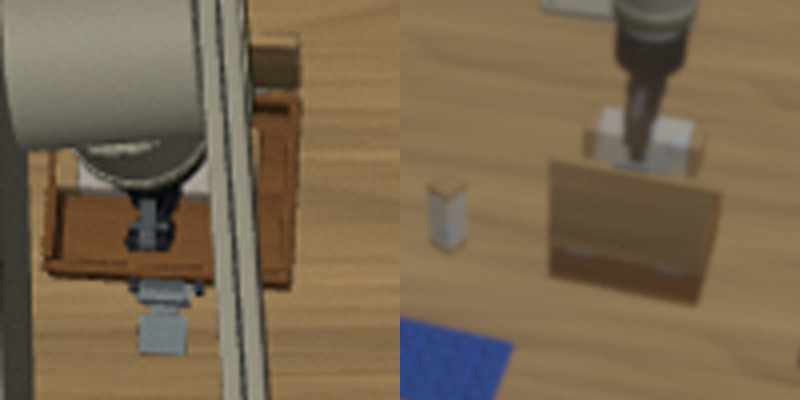

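Emit:
drive_tool(
  moves=[
    [[0,0,-8],0],
    [[0,0,-22],0],
    [[0,0,-38],0],
    [[0,0,-54],0],
    [[0,0,-66],0],
    [[0,0,-74],0],
    [[0,0,-77],0],
    [[0,0,-77],0],
  ],
)

```text
time: 21.62
tool_pos: [551.8, 89.6, 99.0]
tcp_rot: [-179.9, 0.0, 86.7]
ft_force: [0.4, 0.1, -3.0]
finger_gap: 43.5
```

```bash
python3 look.py 11; python3 - <<'E'
from h import *
b=cv2.imread('pics/t11.png');a=cv2.imread('pics/s11.png');s=load('t11.png');t=r.sense()
cv2.imwrite('pics/c11.png',np.hstack([cv2.resize(b[190:290,205:305],None,fx=4,fy=4,interpolation=cv2.INTER_CUBIC),cv2.resize(a[130:270,230:370],(400,400))]))
p=t['tool_pos'];y=np.radians(-3.3)
for a_,b_ in [(1,1),(1,-1),(-1,-1),(-1,1)]:
    P=[p[0]+a_*22*np.cos(y)-b_*65*np.sin(y),p[1]+a_*22*np.sin(y)+b_*65*np.cos(y),p[2]-3+22]
    print(P,((proj(s,P)-[205,190]+.5)*4-.5).round(0))
E
```

```text
[ 0.6 -0.4 -3.7] [ 0.   -0.    0.03] [552.4  89.7 100. ] 43.93618815856442
[np.float64(578.5406529839983), np.float64(153.40362237324337), np.float64(119.63248396489094)] [ 75. 136.]
[np.float64(571.0573294792545), np.float64(23.619186213419667), np.float64(119.63248396489094)] [266. 145.]
[np.float64(527.1302895482371), np.float64(26.152003399640634), np.float64(119.63248396489094)] [263. 209.]
[np.float64(534.6136130529809), np.float64(155.9364395594643), np.float64(119.63248396489094)] [ 70. 201.]
```

View pics/c11.png

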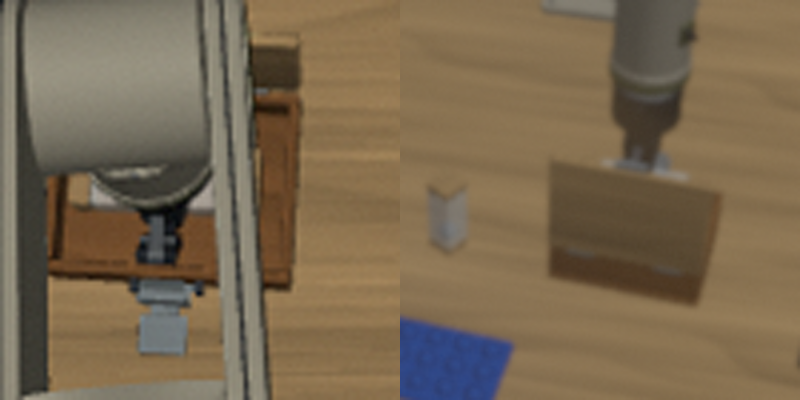

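The tube is over the opening: predicted corner (70,201) and seen edge about (70,207) agree. Lowering it in.

Emit:
drive_tool(
  moves=[
    [[0,0,-8],0],
    [[0,0,-20],0],
    [[0,0,-32],0],
    [[0,0,-42],0],
    [[0,0,-50],0],
    [[0,0,-55],0],
    [[0,0,-58],0],
    [[0,0,-58],0],
  ],
)

```text
time: 22.38
tool_pos: [551.7, 89.7, 40.9]
tcp_rot: [-179.9, 0.0, 86.7]
ft_force: [0.3, -0.3, -3.2]
finger_gap: 43.4
```

Emit:
drive_tool(
  moves=[
    [[0,0,-0.5],0],
    [[0,0,-1],0],
    [[0,0,-1.5],0],
    [[0,0,-2],0],
    [[0,0,-2.5],0],
    [[0,0,-3],0],
    [[0,0,-3.5],0],
    [[0,0,-3.5],0],
  ],
)

```text
time: 23.05
tool_pos: [552.5, 89.8, 39.1]
tcp_rot: [180.0, -0.0, 86.7]
ft_force: [-2.3, -0.4, 4.8]
finger_gap: 43.2
```

It touches the floor (Fz +4.8). Release and rise.

Emit:
drive_tool(
  moves=[
    [[0,0,0],0],
    [[0,0,0],0],
    [[0,0,0],0],
    [[0,0,0],0],
    [[0,0,1],0],
    [[0,0,3],0],
    [[0,0,8],0],
    [[0,0,15],0],
  ],
  fingers=58,
)

```text
time: 23.72
tool_pos: [551.8, 89.7, 53.3]
tcp_rot: [-179.9, 0.0, 86.7]
ft_force: [-0.5, -0.1, 0.1]
finger_gap: 58.2
```

Emit:
drive_tool(
  moves=[
    [[0,0,20],0],
    [[0,0,45],0],
    [[0,0,75],0],
    [[0,0,110],0],
    [[0,0,145],0],
    [[0,0,180],0],
    [[0,0,205],0],
    [[0,0,210],0],
  ],
)

```text
time: 24.38
tool_pos: [554.7, 89.9, 271.0]
tcp_rot: [179.4, -0.1, 86.7]
ft_force: [0.8, -0.2, 1.4]
finger_gap: 58.1
```

Now close the fingers, turn, and go behind the lid above its top edge. Check the tube on the way.

Emit:
drive_tool(
  moves=[
    [[10,-1,2],7],
    [[25,-1.5,2],14],
    [[45,-3,2],21],
    [[65,-4,2],28],
    [[85,-5,2],35],
    [[100,-6,2],42],
    [[114.5,-6.7,2],49],
    [[114.5,-6.7,2],56],
  ],
  fingers=0,
)

```text
time: 25.05
tool_pos: [668.2, 82.6, 264.7]
tcp_rot: [-180.0, -0.0, 143.1]
ft_force: [0.7, 0.8, -0.7]
finger_gap: -0.1
```

Emit:
drive_tool(
  moves=[
    [[0,0,0],7],
    [[0,0,0],14],
    [[0,0,0],21],
    [[0,0,0],28],
    [[0,0,0],34],
    [[0,0,0],34],
    [[0,0,0],34],
    [[0,0,0],34],
  ],
)

```text
time: 25.72
tool_pos: [666.7, 83.0, 265.4]
tcp_rot: [-180.0, -0.0, 176.5]
ft_force: [-1.3, 0.3, 0.5]
finger_gap: 0.0
```

```bash
python3 look.py 12; python3 - <<'E'
from h import *
b=cv2.imread('pics/t12.png');a=cv2.imread('pics/s12.png')
cv2.imwrite('pics/c12.png',np.hstack([cv2.resize(b[180:280,205:305],None,fx=4,fy=4,interpolation=cv2.INTER_CUBIC),cv2.resize(a[100:240,230:370],(400,400))]))
E
```

```text
[ 0.2 -0.   0.2] [-0.02 -0.01  0.02] [666.7  83.1 265.4] 0.15924534244991365
```

View pics/c12.png

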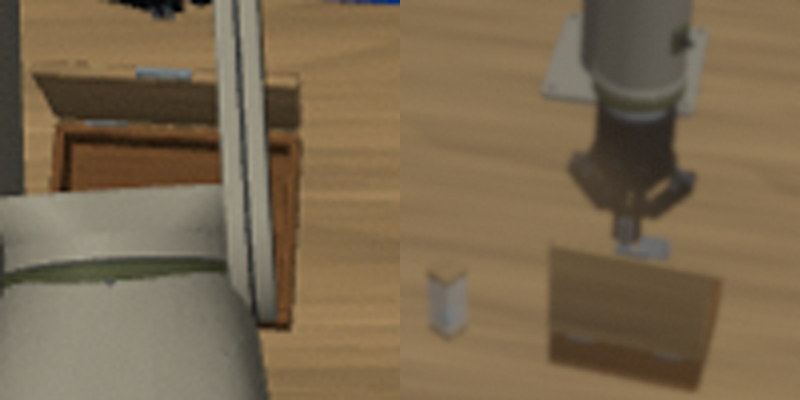

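The view shows the lid open at (35-300, 65-130), the hand behind and above it with nothing in its fingers. The tube is hidden by the arm, so I'll swing aside for a look.

Emit:
drive_tool(
  moves=[
    [[0,30,0],0],
    [[0,65,0],0],
    [[0,100,0],0],
    [[0,140,0],0],
    [[0,180,0],0],
    [[0,210,0],0],
    [[0,230,0],0],
    [[0,240,0],0],
  ],
)

```text
time: 26.48
tool_pos: [665.8, 326.4, 265.0]
tcp_rot: [180.0, -0.0, 176.8]
ft_force: [-0.6, 0.2, 0.3]
finger_gap: 0.2
```

```bash
python3 look.py 13; python3 - <<'E'
from h import *
b=cv2.imread('pics/t13.png');a=cv2.imread('pics/s13.png')
cv2.imwrite('pics/c13.png',np.hstack([cv2.resize(b[180:280,205:305],None,fx=4,fy=4,interpolation=cv2.INTER_CUBIC),cv2.resize(a[100:240,230:370],(400,400))]))
E
```

```text
[-1.3  0.4 -0.3] [ 0.07  0.05 -0.01] [665.8 326.8 264.8] 0.057304661090226014
```

View pics/c13.png

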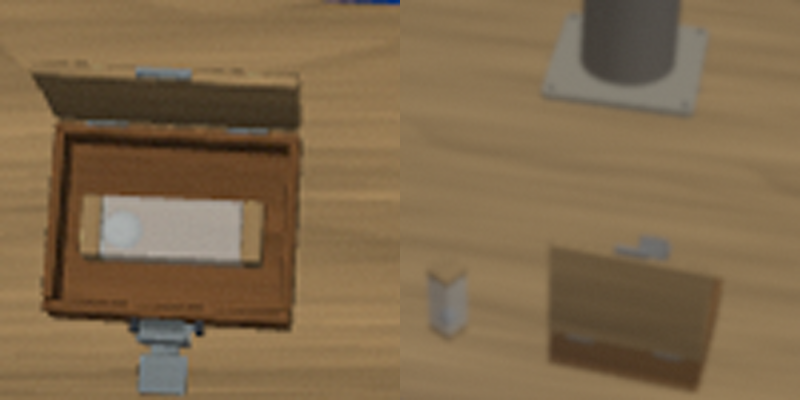

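The tube lies flat inside, at (80-262, 195-265), clear of the walls. Back behind the lid and down.

Emit:
drive_tool(
  moves=[
    [[3,-30,0],0],
    [[3,-68,0],0],
    [[3,-106,0],0],
    [[3,-145,0],0],
    [[3,-183,0],0],
    [[3,-212,0],0],
    [[3,-232,0],0],
    [[3,-240,0],0],
  ],
)

```text
time: 27.25
tool_pos: [669.6, 77.3, 265.8]
tcp_rot: [-179.9, 0.0, 176.4]
ft_force: [-0.9, 1.3, -1.2]
finger_gap: 0.1
```

Emit:
drive_tool(
  moves=[
    [[0,0,0],0],
    [[0,0,0],0],
    [[0,0,-10],0],
    [[0,0,-25],0],
    [[0,0,-40],0],
    [[0,0,-55],0],
    [[0,0,-62],0],
    [[0,0,-62],0],
  ],
)

```text
time: 27.92
tool_pos: [668.1, 84.4, 199.9]
tcp_rot: [-180.0, -0.3, 176.8]
ft_force: [-1.0, 0.2, -0.3]
finger_gap: -0.1
```

Emit:
drive_tool(
  moves=[
    [[-5,0.3,0],0],
    [[-10,0.6,0],0],
    [[-15,0.9,0],0],
    [[-20,1.2,0],0],
    [[-25,1.4,0],0],
    [[-30,1.7,-0.1],0],
    [[-38,2.2,-0.2],0],
    [[-46,2.6,-0.3],0],
  ],
)

```text
time: 28.58
tool_pos: [623.3, 85.7, 203.4]
tcp_rot: [180.0, 0.0, 176.7]
ft_force: [2.3, 1.2, 0.1]
finger_gap: -0.4
```

```bash
python3 look.py 14; python3 - <<'E'
from h import *
b=cv2.imread('pics/t14.png');a=cv2.imread('pics/s14.png')
cv2.imwrite('pics/c14.png',np.hstack([cv2.resize(b[180:280,205:305],None,fx=4,fy=4,interpolation=cv2.INTER_CUBIC),cv2.resize(a[120:260,230:370],(400,400))]))
E
```

```text
[2.1 0.4 0.2] [ 0.02 -0.16  0.01] [622.1  85.9 203.2] -0.4859103914443841
```

View pics/c14.png

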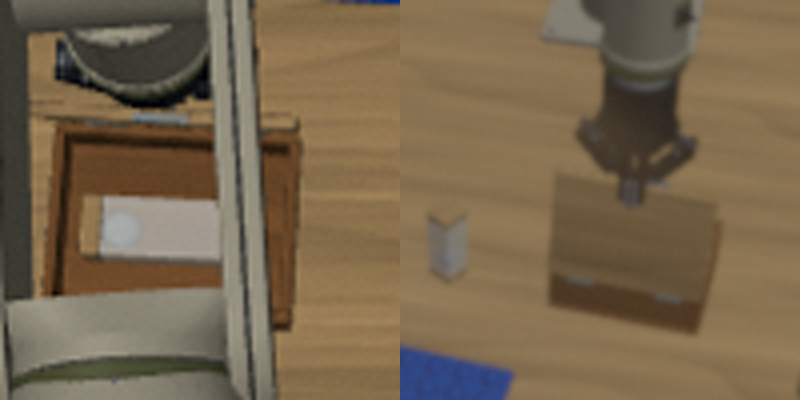

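The lid is following the fingers (2 N), its top edge now tilted forward at (45-300,120). Continue along the arc.

Emit:
drive_tool(
  moves=[
    [[-10.6,0.6,-1.5],0],
    [[-21,1.2,-4],0],
    [[-31,1.8,-7.3],0],
    [[-41,2.4,-11.5],0],
    [[-50,2.9,-16.6],0],
    [[-59,3.4,-22.5],0],
    [[-67.5,3.9,-29],0],
    [[-75,4.3,-36.4],0],
  ],
)

```text
time: 29.35
tool_pos: [548.6, 90.1, 167.1]
tcp_rot: [180.0, 0.1, 176.7]
ft_force: [1.2, 0.6, 2.3]
finger_gap: -0.1
```

Emit:
drive_tool(
  moves=[
    [[-7,0.4,-8],0],
    [[-13.5,0.8,-16.5],0],
    [[-19,1.1,-25.6],0],
    [[-24,1.4,-35],0],
    [[-28,1.6,-45],0],
    [[-31,1.8,-55.3],0],
    [[-32.3,1.9,-61.5],0],
    [[-33,1.9,-64],0],
  ],
)

```text
time: 30.02
tool_pos: [515.3, 91.9, 101.4]
tcp_rot: [180.0, -0.0, 176.7]
ft_force: [-0.4, 0.6, 5.2]
finger_gap: 0.1
```

```bash
python3 look.py 15; python3 - <<'E'
from h import *
b=cv2.imread('pics/t15.png');a=cv2.imread('pics/s15.png')
cv2.imwrite('pics/c15.png',np.hstack([cv2.resize(b[180:280,205:305],None,fx=4,fy=4,interpolation=cv2.INTER_CUBIC),cv2.resize(a[120:260,230:370],(400,400))]))
E
```

```text
[-0.   0.7  1.3] [ 0.27 -0.09 -0.01] [515.3  91.9 101.6] 0.03741315828874716
```

View pics/c15.png

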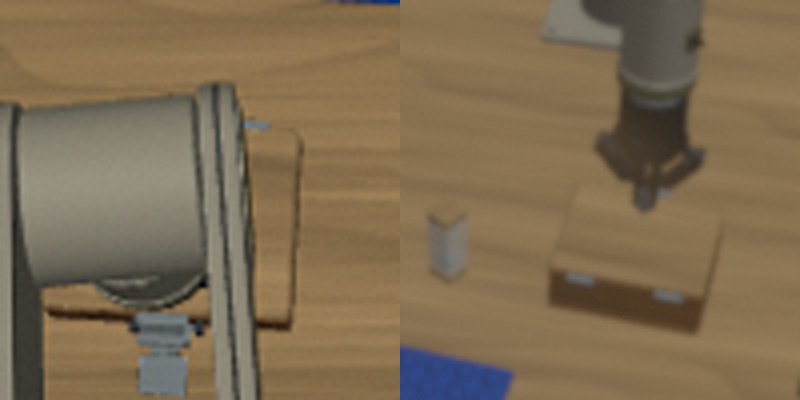

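The view shows the lid nearly down, with the fingers on it near the front edge. Press gently.

Emit:
drive_tool(
  moves=[
    [[0,0,-2],0],
    [[0,0,-4],0],
    [[0,0,-6],0],
    [[0,0,-8],0],
    [[-0.5,0,-9.5],0],
    [[-0.5,0,-11],0],
    [[-0.5,0,-12],0],
    [[-0.5,0,-12],0],
  ],
)

```text
time: 30.78
tool_pos: [515.4, 91.8, 91.0]
tcp_rot: [-180.0, 0.0, 176.7]
ft_force: [-2.5, 0.4, 5.8]
finger_gap: -0.2
```

Emit:
drive_tool(
  moves=[
    [[0,0,-0.5],0],
    [[0,0,-1],0],
    [[0,0,-1.5],0],
    [[0,0,-2],0],
    [[0,0,-2],0],
    [[0,0,-2],0],
    [[0,0,-2],0],
    [[0,0,-2],0],
  ],
)

```text
time: 31.45
tool_pos: [515.5, 91.9, 90.8]
tcp_rot: [-180.0, 0.0, 176.7]
ft_force: [-10.9, -0.2, 21.5]
finger_gap: 0.1
```

There is a hard stop at the shut height, 21 N. Back off a little and see whether the lid follows.

Emit:
drive_tool(
  moves=[
    [[0,0,1],0],
    [[0,0,2],0],
    [[0,0,3],0],
    [[0,0,4],0],
    [[0,0,5],0],
    [[0,0,6],0],
    [[0,0,6],0],
    [[0,0,6],0],
  ],
)

```text
time: 32.12
tool_pos: [515.3, 91.8, 94.6]
tcp_rot: [-180.0, -0.0, 176.7]
ft_force: [0.5, -0.5, 0.1]
finger_gap: -0.0
```

Force is zero 4 mm above the lid, so it stays latched. Retreat and check.

Emit:
drive_tool(
  moves=[
    [[0,0,10],0],
    [[0,0,35],0],
    [[0,0,70],0],
    [[0,0,105],0],
    [[0,0,140],0],
    [[0,20,160],0],
    [[-10,55,165],0],
    [[-25,90,165],0],
  ],
)

```text
time: 32.78
tool_pos: [492.1, 182.4, 263.9]
tcp_rot: [179.9, 0.4, 176.6]
ft_force: [1.3, 0.9, -0.4]
finger_gap: -0.0
```

Emit:
drive_tool(
  moves=[
    [[-18,35,0],0],
    [[-36,70,0],0],
    [[-54,105,0],0],
    [[-72,140,0],0],
    [[-90,172,0],0],
    [[-105,200,0],0],
    [[-115,220,0],0],
    [[-115,220,0],0],
  ],
)

```text
time: 33.45
tool_pos: [372.8, 405.2, 260.4]
tcp_rot: [179.9, -0.0, 177.0]
ft_force: [-0.6, 0.9, -0.2]
finger_gap: 0.3
```

```bash
python3 look.py 16; python3 - <<'E'
from h import *
b=cv2.imread('pics/t16.png');a=cv2.imread('pics/s16.png')
cv2.imwrite('pics/c16.png',np.hstack([cv2.resize(b[180:280,205:305],None,fx=4,fy=4,interpolation=cv2.INTER_CUBIC),cv2.resize(a[120:260,230:370],(400,400))]))
E
```

```text
[ 0.4 -0.6 -0.6] [ 0.01 -0.04 -0.05] [374.  403.5 260.3] -0.024715417450226124
```

View pics/c16.png

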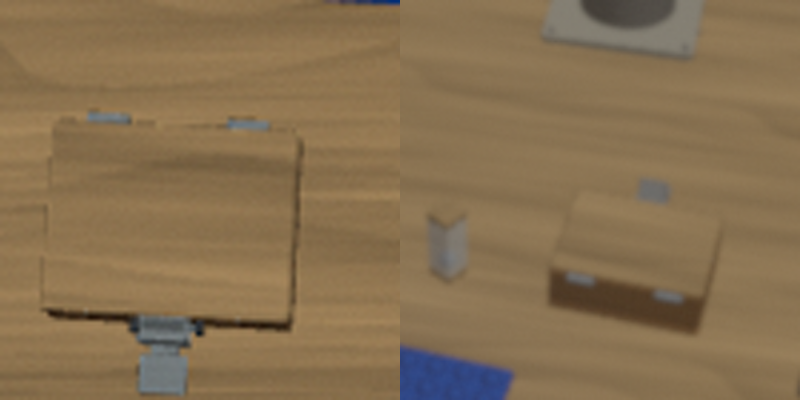

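View pics/t16.png

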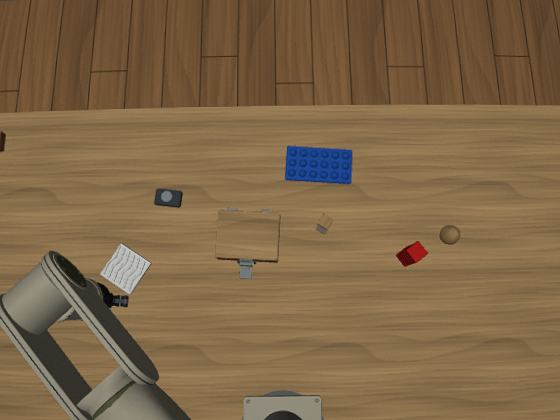

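The lid is shut, with its corners at the same pixels as at the start, and the latch is at rest. The toys are all where they were: small tube (324,223), red (412,254), egg (450,235), board, clicker and tile. Handing in.

```bash
python3 -c "
from bench import r
print(r.hand_in())"
```

```text
the job is handed in; nothing more can be done
None
```

The job is done and handed in at about 34 s of the 72 s allowed.

- **Order:** I pressed the latch and the lid sprang up. I tipped the larger clear tube down on its edge on the shelf, held in the fingers all the way, and let go. I took it afresh from above, laid it flat in the compartment, pushed the lid round from behind and pressed it shut.
- **Last checks:**
  - The tube was seen flat in the box before the lid closed.
  - The lid reached a hard stop at its shut height under 21 N, more than the 10 N the notes call plenty.
  - With the fingers backed off 4 mm, the force was zero and the lid stayed down.
  - In the last pictures the lid and latch look as they did at the start, and the other toys are where they were.
- **What went wrong:** The first try at tipping failed: the grip carried the tube upright about 40 mm towards the robot instead of pivoting it. I set it back down standing, gripped it higher and pressed down while tipping, which worked.
- **Disagreements:**
  - The commanded and measured hand positions differed by up to about 7 mm just after moves, and by up to about 3 mm once settled.
  - The force touched 22 N at the latch's stop. All readings stayed below the limits.

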